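# Sanitise the rinsed fittings

## Robot

A 6-joint arm with a two-finger parallel gripper is mounted at the origin on a cart in front of the work surface, level with it; the furniture and walls round the work are solid. World frame = base frame: x ahead of the robot, y to its left, z up, the work surface at z = 0. Lengths are in mm, angles in rad, forces in N, time in s.
With the tool pointing down it reaches from about 300 to 775 mm from the base axis. Payload 14.6 kg.
Tool frame: the origin (TCP) lies at the very end of the fingers, on their centre line; the grasp point (between the pads) lies 19 mm behind it (manip.grip_point_offset is the distance from the TCP to the grasp point, in mm); z points along the fingers, y is the line along which they close (so a half turn about z gives the same grasp; the last joint's range is limited). The gripper opens to 94 mm and grips with 3 to 60 N. Pads are 16 mm wide; open, the fingers measure 119 mm over their backs; the gripper's body (75 mm by 177 mm) begins 78 mm behind the grasp point.
Start: joints at [1.249, 0.3, 1.521, -0, 1.321, -0.067], TCP at [138.626, 532.233, 205.446] pointing down, gripper open.
Joint ranges: [-3.03, 3.03], [-0.79, 2.21], [0.23, 2.52], [-1.04, 4.18], [0, 3.07], [-2.55, 2.55]. Speed limits (rad/s): [2.22, 2.22, 2.57, 3.14, 3.14, 3.14].

## Interface

Orientations are given as [roll, pitch, yaw] about the fixed x, y, z axes, in that order (R = Rz(yaw) Ry(pitch) Rx(roll)).
In Python, from cell import telemetry, eyes, manip gives the robot as it stands.
- The arm moves only by the tool play_rows, never from a script. Its arguments are lists of equal length, an entry for each row: "translation": the shift along the world's x, y, z in m, a list of three; "yaw": the turn about the world's z in rad. A call has 1 to 12 rows; each row is the pose to reach, as a shift and turn from the pose commanded when the call began; what a row does not reach only later rows make up. A row lasts 1/8 s, in which the tool goes at most 62.5 mm and 10.7 degrees, less where a joint would pass 70% of its speed; a pose out of reach is approached as far as the arm can. A call with a gripper value outside its range is refused whole. "hand" is the opening, from 0 (shut) to 1 (fully open), set as the call begins (left out, the last holds). The fingers move at their own pace and stop on an object; "force" is the grip in N (left out, the last holds). Time passes only in rows, so rows that repeat a pose let the fingers close. It gives the time, the measured TCP pose, the force, the opening and the grip force at its end, in the units of the state.
- telemetry.read_state(): the state, without advancing time (a new reading comes with each control period).
- eyes.camera(name): name is "scene" or "top"; returns a dict with "pixels" (384x512x3 uint8, red, green, blue), "fx", "fy", "cx", "cy" (pixels), "cam_to_world" (4x4, takes a point from camera to world coordinates). Camera axes: x right, y up, looking along -z (the intrinsics and any distortion apply to the point x, -y, -z); pixel columns grow to the right and rows downward; lengths in mm; the calibration is good to about 2 mm. A picture is of the moment at which its call begins. There is no depth.
- manip.sign_off(): hands the job in; it is judged then, once.
The state is a dict: "clock": time; "joints": joint angles; "qd": joint speeds; "effort": joint torques, N m; "eef_pos": TCP position; "eef_rot": TCP orientation; "wrist_force": force on the tool from outside, world axes, zero at the start; "moment": the same for the moment, N m; "finger_gap": finger opening in mm; "finger_force": force on a finger pad.
Only numpy, scipy, OpenCV 4.12 (cv2) and the standard library are available. Lean on these libraries where they do the work, as an engineer would, in place of code of your own. Each camera call takes 0.05 s, during which the arm holds its last target. There are 200 camera calls.

## Task

Open the drawer of the UV sanitiser, put every three-way hub and luer tee that lies on the table into it, lying below its rim, and shut the drawer fully. Only then slide the dust cover on top aside, press the start button right down for about half a second and let it go, and slide the cover fully back over the button. Leave the flat silver box lying where it is.

Things in the scene. Friction and masses are not known exactly. Their poses are not given: they have to be found in the camera images.
- sanitiser: White drawer-type UV sanitiser fixed on the table, 180 deep (x) x 210 wide (y) x 62 mm high. Origin at table height under its centre; its own -x axis points out of the front (towards the robot), +y to the left seen from the robot, z up. Its yaw varies. On its top, above x = -30 mm, lie two low aluminium rails along y (up to 77 mm above the table, 66 mm clear between them) carrying the dust cover.
- drawer (a joint): Drawer travel in m: 0 shut (face 8 mm in front of the cabinet), 0.15 fully open; it slides out along the sanitiser's -x. About 2 N of friction, stays where it is left. It may start up to 50 mm open.
- drawer_floor (a point): Middle of the drawer's inner floor, 10 mm above the table; axes as the sanitiser; moves with the drawer. The inside is 150 (x) x 180 mm (y), walls 32 mm high and 4 mm thick at the sides and back, the front panel's top 57 mm above the table. Only with the drawer about fully open is the whole inside clear of the cabinet.
- drawer_handle (a point): Middle of the drawer's bar handle: a round steel bar 10 mm thick and 100 mm long along the sanitiser's y, 44 mm above the table, its axis 45 mm in front of the drawer's face (40 mm clear behind it). Can be pinched from above; moves with the drawer.
- cover (a joint): Dust cover travel in m: 0 home over the button, 0.072 fully aside; it slides along the sanitiser's +y (to the left). About 1.5 N of friction, stays where it is left. It may start up to 12 mm off home.
- cover_fin (a point): Middle of the upright grip fin on the grey cover plate (70 x 66 x 4 mm, its underside 70.5 mm above the table): the fin is 34 mm (x) x 12 mm (y, its thickness) x 26 mm high, over the plate's centre; this point is 87.5 mm above the table, 13 mm above the plate and 13 mm below the fin's top. Moves with the cover.
- button (a joint): Start button travel in m: 0 up, 0.005 fully down (0.004 counts); springs back. Fully down takes about 4 N.
- button_top (a point): Centre of the top of the round steel start button, 30 mm across, about 69 mm above the table, 7 mm above the sanitiser's top, under the cover when that is home; the plate's edge is 39 mm from the button's centre when the cover is fully aside.
- hub_1: Three-way hub: cream disc 30 mm across, 14 mm high, lying flat, with three black radial nuts 10 mm thick. Origin on its underside; the disc's axis is at body (3, 3) mm. The nuts point from it at 45, 165 and 285 degrees (body frame) and end 26 mm from it, centred 7 mm up. 20 to 45 g. Can be pinched from a nut's end to the disc's far side (41 mm). May be absent (None).
- hub_2: Another three-way hub: cream disc 30 mm across, 14 mm high, lying flat, with three black radial nuts 10 mm thick. Origin on its underside; the disc's axis is at body (3, 3) mm. The nuts point from it at 45, 165 and 285 degrees (body frame) and end 26 mm from it, centred 7 mm up. 20 to 45 g. Can be pinched from a nut's end to the disc's far side (41 mm). May be absent (None).
- tee_1: Luer tee: three blue fluted arms (25 mm long, 11 mm thick, 11 mm high) in a flat Y. Origin on its underside; in body x, y (mm) the arms meet at (4, -6), their middles are at (-19, -3), (21, -20), (11, 15), 5.5 mm up. 20 to 45 g. An arm can be pinched across its thickness. May be absent (None).
- tee_2: Another luer tee: three blue fluted arms (25 mm long, 11 mm thick, 11 mm high) in a flat Y. Origin on its underside; in body x, y (mm) the arms meet at (4, -6), their middles are at (-19, -3), (21, -20), (11, 15), 5.5 mm up. 20 to 45 g. An arm can be pinched across its thickness. May be absent (None).
- usb_hub: Flat silver box (a small hub), 61 x 60 x 14 mm, lying right of the sanitiser; origin under its centre. A bystander, loose. Near it, fixed, stand a brown dropper bottle (87 mm high) and a white wash bottle (197 mm high).
There are look-alikes about, which are no part of the job. Leave any green or red look-alike of the hub_2 alone.

How it is judged (in metres and radians):
On the way, in this order (a step that is already met when the one before it is completed fails the run):
1. every fitting present lies inside the drawer, let go (x of hub_1 in the frame of drawer_floor between -0.075 and 0.075 m and y of hub_1 in the frame of drawer_floor between -0.09 and 0.09 m and z of hub_1 in the frame of drawer_floor between -0.006 and 0.03 m and x of hub_2 in the frame of drawer_floor between -0.075 and 0.075 m and y of hub_2 in the frame of drawer_floor between -0.09 and 0.09 m and z of hub_2 in the frame of drawer_floor between -0.006 and 0.03 m and x of tee_1 in the frame of drawer_floor between -0.075 and 0.075 m and y of tee_1 in the frame of drawer_floor between -0.09 and 0.09 m and z of tee_1 in the frame of drawer_floor between -0.006 and 0.03 m and x of tee_2 in the frame of drawer_floor between -0.075 and 0.075 m and y of tee_2 in the frame of drawer_floor between -0.09 and 0.09 m and z of tee_2 in the frame of drawer_floor between -0.006 and 0.03 m and contact force between the fingers and hub_1 below 0.1 N and contact force between the fingers and hub_2 below 0.1 N and contact force between the fingers and tee_1 below 0.1 N and contact force between the fingers and tee_2 below 0.1 N), for 0.2 s.
2. the drawer is shut to within 5 mm with every fitting inside (x of hub_1 in the frame of drawer_floor between -0.075 and 0.075 m and y of hub_1 in the frame of drawer_floor between -0.09 and 0.09 m and z of hub_1 in the frame of drawer_floor between -0.006 and 0.03 m and x of hub_2 in the frame of drawer_floor between -0.075 and 0.075 m and y of hub_2 in the frame of drawer_floor between -0.09 and 0.09 m and z of hub_2 in the frame of drawer_floor between -0.006 and 0.03 m and x of tee_1 in the frame of drawer_floor between -0.075 and 0.075 m and y of tee_1 in the frame of drawer_floor between -0.09 and 0.09 m and z of tee_1 in the frame of drawer_floor between -0.006 and 0.03 m and x of tee_2 in the frame of drawer_floor between -0.075 and 0.075 m and y of tee_2 in the frame of drawer_floor between -0.09 and 0.09 m and z of tee_2 in the frame of drawer_floor between -0.006 and 0.03 m and value of joint drawer below 0.005 m), for 0.2 s.
3. the start button is pressed right down (4 mm or more) with the drawer shut (value of joint button above 0.004 m and value of joint drawer below 0.005 m), for 0.1 s.
At the end, for the whole second after the job is handed in: Every fitting present is inside the drawer, the drawer is shut to within 5 mm, the button is up, and the cover is home over the button to within 5 mm (all of step 2 and value of joint cover below 0.005 m and value of joint button below 0.0015 m); the robot touches nothing.
It fails at once if the start button is pressed while the drawer is more than 15 mm open (value of joint button above 0.003 m and value of joint drawer above 0.015 m).
It fails at once if the flat silver box is tipped or pushed more than 30 mm (distance of usb_hub from where it was at the start of the episode above 0.03 m or angle between usb_hub's own z axis and vertical above 0.5 rad).
Of hub_1, tee_1, hub_2, tee_2 only 3 to 4 are there at a start; the rules pass over those that are not, and their reading is None.
At some moment in a run one of hub_1, tee_1, hub_2, tee_2 may be knocked a few centimetres aside while the robot is not near it.
Once in a run the grip may slacken for a moment while it holds something.
It also fails if it takes over 208 s, if anything falls off the work surface, if the arm or the gripper's body presses on something with over 40 N, if the wrist force passes 120 N, or if a joint passes its speed limit or range.

## Working session

There is one attempt and no reset: what is moved stays moved. The work goes in short steps, Python scripts to look and compute and a tool call to move; the robot and the scene stay as the last step left them, time stands still between calls to the robot, and variables do not carry over. Pictures are saved under pics/ and viewed, at most 14 in all, crops included, and the job is handed in when it is done.

Besides the shell and the picture viewer there is one more tool, called as name(argument=value, ...) on one line, values as JSON. play_rows: Moves the arm, as the interface text tells. Its arguments: {"type":"object","properties":{"translation":{"type":"array","items":{"type":"array","items":{"type":"number"}}},"yaw":{"type":"array","items":{"type":"number"}},"hand":{"type":"number"},"force":{"type":"number"}},"required":["translation","yaw"]}

```bash
mkdir -p pics
cat > h.py <<'E'
import numpy as np, cv2
from cell import telemetry, eyes, manip
def ray(c,u,v):
    T=np.array(c['cam_to_world']); d=np.array([(u-c['cx'])/c['fx'],-(v-c['cy'])/c['fy'],-1.])
    return T[:3,3],T[:3,:3]@d
def at(c,u,v,z):
    o,d=ray(c,u,v); return o+d*(z-o[2])/d[2]
def px(c,p):
    T=np.array(c['cam_to_world']); q=T[:3,:3].T@(np.array(p,float)-T[:3,3])
    return c['cx']+c['fx']*q[0]/-q[2], c['cy']-c['fy']*q[1]/-q[2]
def snap(cam,name,box=None,s=1):
    c=eyes.camera(cam); im=np.array(c['pixels'])[:,:,::-1]
    if box: im=im[box[1]:box[3],box[0]:box[2]]
    if s!=1: im=cv2.resize(im,None,fx=s,fy=s,interpolation=cv2.INTER_CUBIC)
    cv2.imwrite('pics/'+name,im); return c
E
python3 - <<'E'
from h import *
for n in('top','scene'):
    c=snap(n,n+'0.png',None,1.5); print(n,{k:v for k,v in c.items() if k!='pixels'})
print(telemetry.read_state(), manip.grip_point_offset)
E
```

```text
top {'fx': 382.6755185001984, 'fy': 382.6755185001984, 'cx': 257.34457345167885, 'cy': 188.68632320355894, 'cam_to_world': array([[-2.55188607e-02,  9.82461272e-01, -1.84712310e-01,
         4.15111954e+02],
       [-9.99655733e-01, -2.39516177e-02,  1.07114603e-02,
        -6.86798186e+01],
       [ 6.09943631e-03,  1.84922064e-01,  9.82734261e-01,
         9.83406017e+02],
       [ 0.00000000e+00,  0.00000000e+00,  0.00000000e+00,
         1.00000000e+00]])}
scene {'fx': 410.8876337157256, 'fy': 410.8876337157256, 'cx': 260.4029230511378, 'cy': 193.94608954071123, 'cam_to_world': array([[ 8.86587025e-01,  2.04617415e-01, -4.14843538e-01,
         2.05479290e+02],
       [-4.62284556e-01,  4.23000905e-01, -7.79335116e-01,
        -7.63286401e+02],
       [ 1.60136555e-02,  8.82724163e-01,  4.69618585e-01,
         5.05368681e+02],
       [ 0.00000000e+00,  0.00000000e+00,  0.00000000e+00,
         1.00000000e+00]])}
{'clock': 0.1, 'joints': array([ 1.24940596e+00,  3.00381337e-01,  1.52149344e+00,  1.18286980e-05,
        1.32075137e+00, -6.65919952e-02]), 'qd': array([ 0.00049025, -0.00155812, -0.00125363,  0.00090585,  0.00147521,
       -0.00022764]), 'effort': array([ 2.75064049e-03, -5.32645833e+01, -3.53280973e+01,  7.09920796e-02,
        2.35831324e-02, -5.65484333e-05]), 'eef_pos': array([138.54771791, 532.01711609, 204.97265698]), 'eef_rot': array([-3.14056222e+00, -8.02036159e-05,  2.88679131e+00]), 'wrist_force': array([ 0.27559271,  0.11355726, -0.66186251]), 'moment': array([ 0.00666655, -0.03310319,  0.00987424]), 'finger_force': 0.0, 'finger_gap': 94.06604227341401} 18.8
```

View pics/top0.png

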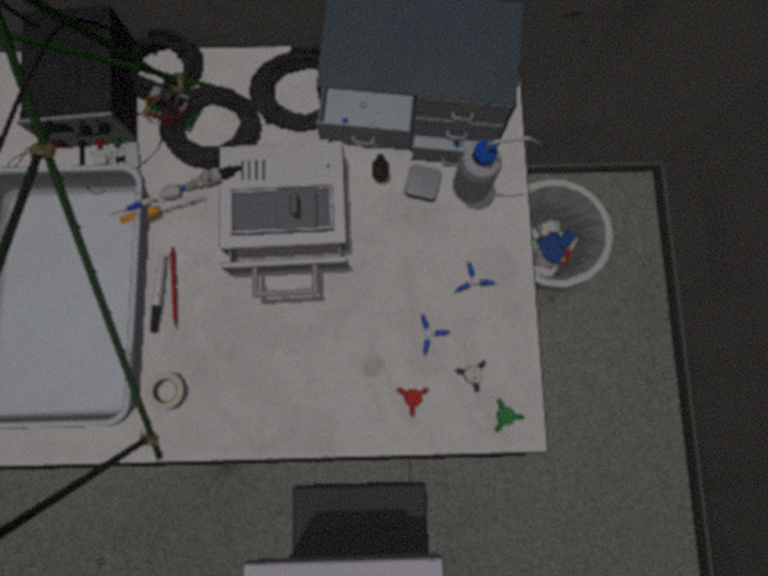

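View pics/scene0.png

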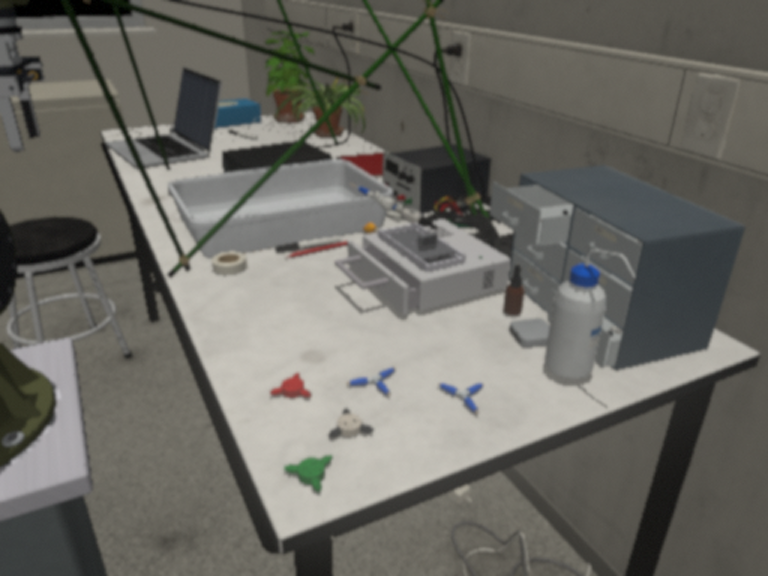

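Top view (1.5x): the blue tees are at (473,280) and (431,333), and the cream hub with black nuts is at (472,375). Look-alikes are red (413,398), green (507,415), the grey stain (373,366), the tape ring (167,390) and blue bits in the cabinet. The sanitiser is at about (285,205), with its handle at (288,295). Next I'll take close crops and measure.

Run:
```python
from h import *
c=snap('top','a.png',(255,165,365,290),4.8)
snap('top','b.png',(140,90,245,205),5)
im=np.array(c['pixels']); hsv=cv2.cvtColor(im,cv2.COLOR_RGB2HSV)
print(hsv[222,287],hsv[187,315])
m=cv2.inRange(hsv,(105,110,40),(130,255,255)); m[:165]=0; m[:,:250]=0;m[:,345:]=0
m=cv2.dilate(m,np.ones((3,3)))
n,l,s,ce=cv2.connectedComponentsWithStats(m)
for i in range(1,n): print(s[i],ce[i],at(c,*ce[i],5.5))
# clamps triangulation
sc=eyes.camera('scene')
def tri(a,b):
    o1,d1=ray(c,*[x/1.5 for x in a]);o2,d2=ray(sc,*[x/1.5 for x in b])
    t=np.linalg.lstsq(np.c_[d1,-d2],o2-o1,rcond=None)[0]
    return o1+t[0]*d1, np.linalg.norm(o1+t[0]*d1-o2-t[1]*d2)
for a in((150,438),(40,150),(180,80)):
  for b in((183,262),(430,10),(360,80)): print(a,b,tri(a,b))
```

```text
[120   6 118] [128   9 119]
[311 175   6  10  45] [313.46666667 179.48888889] [ 619.80167497 -226.65610358    5.5       ]
[320 186  10   5  47] [324.23404255 188.04255319] [ 596.37681749 -253.51334462    5.5       ]
[304 188  10   7  48] [308.52083333 191.0625    ] [ 589.39134126 -212.1720262     5.5       ]
[280 210   6   9  41] [282.58536585 214.09756098] [ 530.92318129 -142.47615872    5.5       ]
[290 220  10   4  38] [294.28947368 221.42105263] [ 511.34528149 -171.73899443    5.5       ]
[282 226   5  10  44] [283.90909091 230.40909091] [ 489.07777862 -144.27474467    5.5       ]
(150, 438) (183, 262) (array([349.71951604, 311.12556428,  16.89094551]), np.float64(2.6963299993335754))
(150, 438) (430, 10) (array([384.63583359, 108.3283341 , 532.96203955]), np.float64(304.4914115230209))
(150, 438) (360, 80) (array([376.77363103, 153.99274012, 416.75690226]), np.float64(238.54957130782478))
(40, 150) (183, 262) (array([768.80875994, 416.10738541, 203.26362949]), np.float64(467.6278783294325))
(40, 150) (430, 10) (array([667.31932586, 277.00299374, 427.11696423]), np.float64(138.88527030085578))
(40, 150) (360, 80) (array([721.79878561, 351.67413735, 306.95264515]), np.float64(2.4699575487182233))
(180, 80) (183, 262) (array([752.7781149 , 143.13710231, 409.87994379]), np.float64(526.1049481087385))
(180, 80) (430, 10) (array([734.65233642, 131.76685846, 440.66658388]), np.float64(6.4303160672827415))
(180, 80) (360, 80) (array([766.84390837, 151.96053033, 385.98918942]), np.float64(133.1842373992934))
```

View pics/a.png

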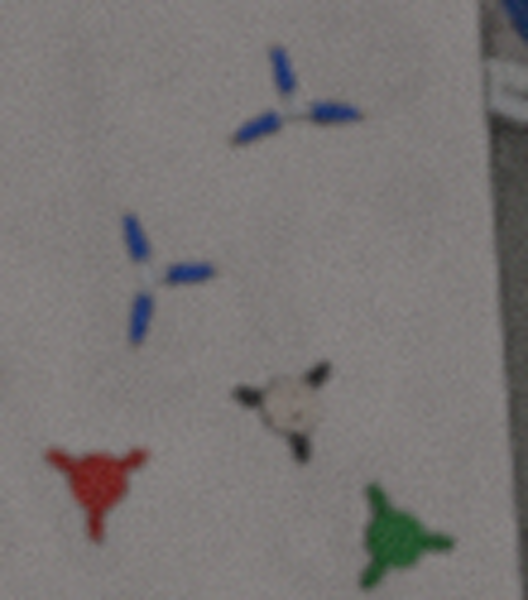

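View pics/b.png

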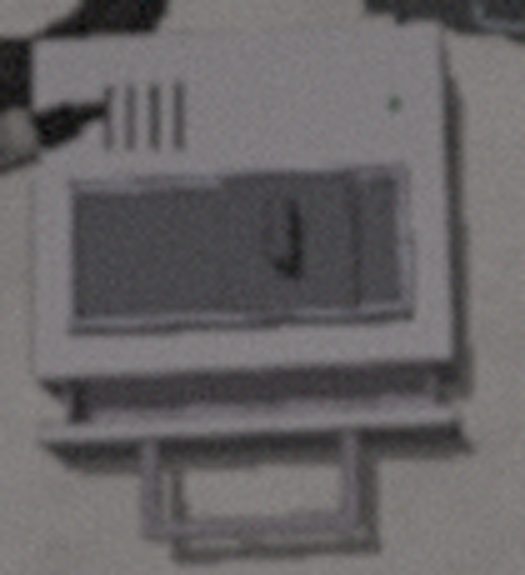

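Crop a shows the tees (junctions at (290,107) and (150,275)) and the hub (disc (290,403), nuts up-right, left and down). Crop b shows the sanitiser top corners (35,38), (443,28), (455,362), (38,378), the fin at (290,240) and the handle bar from (150,530) to (355,520). The green rods are real 3D objects on the left, so I'll check them before sweeping the arm past.

Run:
```python
from h import *
c=eyes.camera('top'); s=eyes.camera('scene')
B=lambda u,v,z: at(c,140+u/5,90+v/5,z)
P=[B(*p,62) for p in((35,38),(443,28),(455,362),(38,378))]
for p in P: print(p.round(1))
print('sides',[np.linalg.norm(P[i]-P[(i+1)%4]).round(1) for i in range(4)],'ctr',np.mean(P,0))
d=P[0]-P[1]+P[3]-P[2]; e=P[0]-P[3]+P[1]-P[2]
print('yaw',np.arctan2(-d[0],d[1]),np.arctan2(e[1],e[0]))
for n,p,z in(('hL',(152,530),44),('hR',(352,520),44),('faceL',(42,432),57),('faceR',(460,412),57),('fin0',(292,200),100),('fin1',(290,275),100),('covR_b',(352,172),74.5),('covR_f',(360,312),74.5)): print(n,B(*p,z).round(1))
A=lambda u,v,z: at(c,255+u/4.8,165+v/4.8,z).round(1)
for n,p,z in(('hub',(290,403),14),('nUR',(325,368),7),('nL',(238,394),7),('nD',(302,458),7)): print(n,A(*p,z))
i1=cv2.convertScaleAbs(np.array(s['pixels'])[:200,:340,::-1],alpha=1.8,beta=30);i2=cv2.convertScaleAbs(np.array(c['pixels'])[:384,:180,::-1],alpha=1.8,beta=30)
i2=cv2.resize(i2,None,fx=1.5,fy=1.5); i1=cv2.resize(i1,None,fx=1.5,fy=1.5)
o=np.zeros((600,800,3),np.uint8); o[:300,:510]=i1; o[:576,520:790]=i2; cv2.imwrite('pics/rods.png',o)
```

```text
[832.4 197.6  62. ]
[833.1 -11.2  62. ]
[656.2 -15.1  62. ]
[653.  191.2  62. ]
sides [np.float64(208.8), np.float64(176.9), np.float64(206.3), np.float64(179.5)] ctr [743.68489632  90.65028783  62.        ]
yaw 0.009471594965704789 0.02900645335242816
hL [578.5 137.6  44. ]
hR [581.1  38.3  44. ]
faceL [626.7 189.9  57. ]
faceR [631.9 -16.9  57. ]
fin0 [728.9  60.4 100. ]
fin1 [691.2  61.3 100. ]
covR_b [751.9  34.3  74.5]
covR_f [679.4  30.6  74.5]
hub [ 440.1 -220.8   14. ]
nUR [ 458.1 -241.4    7. ]
nL [ 445.7 -194.8    7. ]
nD [ 411.8 -226.7    7. ]
```

View pics/rods.png

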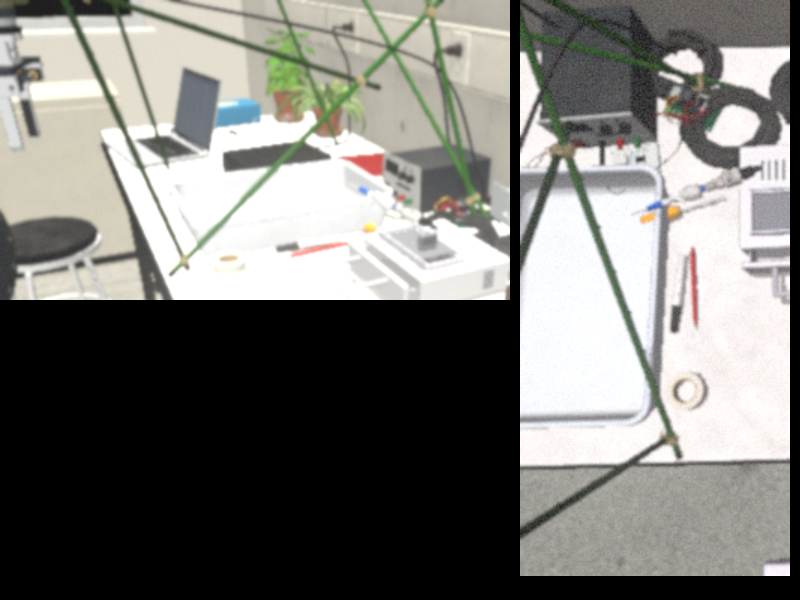

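Brightened crop: a trellis of green rods stands to the left, with clamps in the scene view at (183,262), (360,82), (430,10) and (473,200), and in the top view at (150,438), (42,150) and (180,82). Next I'll get the 3D rod lines against the start pose.

Run:
```python
from h import *
c=eyes.camera('top'); s=eyes.camera('scene')
def tri(a,b):
    o1,d1=ray(c,*[x/1.5 for x in a]);o2,d2=ray(s,*[x/1.5 for x in b])
    t=np.linalg.lstsq(np.c_[d1,-d2],o2-o1,rcond=None)[0]
    return (o1+t[0]*d1).round(), np.linalg.norm(o1+t[0]*d1-o2-t[1]*d2).round(1)
print(tri((180,82),(473,200)))
# points on top-line intersected with scene plane
def onplane(a,b0,b1):
    o,d0=ray(s,*[x/1.5 for x in b0]);_,d1=ray(s,*[x/1.5 for x in b1]);n=np.cross(d0,d1)
    o1,d=ray(c,*[x/1.5 for x in a]); return (o1+d*(n@(o-o1))/(n@d)).round()
print('B');[print(onplane(a,(183,262),(70,0))) for a in((150,438),(100,471),(50,503),(0,535))]
print('A');[print(onplane(a,(183,262),(360,82))) for a in((150,438),(95,294),(40,150),(20,80),(5,20))]
print('C');[print(onplane(a,(473,200),(370,0))) for a in((180,80),(110,60),(10,37))]
print('C2');[print(onplane(a,(473,200),(430,10))) for a in((180,80),(110,42),(30,5))]
print('D');[print(onplane(a,(183,262),(118,0))) for a in((150,438),(40,150),(0,260))]
```

```text
(array([956., 273.,  57.]), np.float64(1.8))
B
[349. 314.   8.]
[317. 324. 155.]
[294. 332. 258.]
[276. 338. 337.]
A
[350. 310.  21.]
[561. 335. 179.]
[724. 355. 301.]
[789. 353. 356.]
[838. 347. 399.]
C
[977. 284.  28.]
[976. 378.  98.]
[940. 466. 218.]
C2
[863. 212. 223.]
[878. 281. 293.]
[1093.  530.   84.]
D
[349. 317.   2.]
[ 159. -420. 1549.]
[   -8. -1227.  2700.]
```

play_rows(translation=[[-0.005,-0.022,0],[-0.011,-0.045,0],[-0.017,-0.067,0],[-0.022,-0.089,0],[-0.028,-0.111,0],[-0.033,-0.134,0],[-0.039,-0.156,0],[-0.044,-0.178,0],[-0.05,-0.2,0],[-0.055,-0.222,0],[-0.055,-0.222,0]], yaw=[-0.175,-0.35,-0.525,-0.7,-0.875,-1.05,-1.22,-1.4,-1.57,-1.745,-1.745])

```text
clock: 1.82
eef_pos: [83.6, 309.9, 205.8]
eef_rot: [-3.142, -0.001, 1.142]
wrist_force: [0.6, 0.7, -0.3]
finger_gap: 93.9
finger_force: 0.0
```

play_rows(translation=[[0.022,-0.008,0],[0.05,-0.022,0],[0.098,-0.05,0],[0.141,-0.085,0],[0.176,-0.128,0],[0.204,-0.176,0],[0.223,-0.228,0],[0.234,-0.282,0],[0.236,-0.31,0],[0.25,-0.27,0],[0.26,-0.235,0],[0.27,-0.222,0]], yaw=[0,0,0,0,0,0,0.1,0.2,0.3,0.4,0.45,0.45], hand=0.45)

```text
clock: 3.32
eef_pos: [354.5, 89.5, 205.3]
eef_rot: [-3.141, -0.0, 1.597]
wrist_force: [0.3, 0.0, -0.0]
finger_gap: 42.0
finger_force: 0.0
```

Run:
```python
from h import *
s=telemetry.read_state(); print(s['eef_pos'],s['eef_rot'],s['joints'])
from itertools import permutations
b=np.array([(-19,-3),(21,-20),(11,15)],float)
for m in ([(619.8,-226.7),(596.4,-253.5),(589.4,-212.2)],[(530.9,-142.5),(511.3,-171.7),(489.1,-144.3)]):
    m=np.array(m);best=None
    for p in permutations(range(3)):
        q=m[list(p)];A=b-b.mean(0);C=q-q.mean(0);th=np.arctan2((A[:,0]*C[:,1]-A[:,1]*C[:,0]).sum(),(A*C).sum())
        R=np.array([[np.cos(th),-np.sin(th)],[np.sin(th),np.cos(th)]]);r=np.linalg.norm(A@R.T-C)
        if best is None or r<best[0]: best=(r,th,q.mean(0)-R@b.mean(0),R)
    r,th,t,R=best;J=R@[4,-6]+t;print('res',r,'th',th,'J',J.round(1))
    for x in b: y=R@x+t; print(y.round(1),np.degrees(np.arctan2(*(y-J)[::-1])).round(1))
```

```text
[354.53959025  89.45798076 205.3495771 ] [-3.14149518e+00 -2.47541147e-05  1.59653794e+00] [ 1.46872220e-01 -1.27030309e-01  1.98505111e+00  3.79029739e-05
  1.28366562e+00  1.21119873e-01]
res 1.2947577466357068 th -0.9952665919760659 J [ 598.9 -232.3]
[ 588.9 -211.4] 115.5
[ 596.4 -254.2] -96.5
[ 620.3 -226.8] 14.5
res 1.3450201938614519 th -2.7108230366550132 J [ 509.3 -149.7]
[ 531.5 -142.8] 17.2
[ 488.1 -144. ] 165.2
[ 511.8 -171.7] -83.8
```

play_rows(translation=[[0.06,0,-0.02],[0.115,0,-0.05],[0.17,-0.001,-0.08],[0.225,-0.001,-0.1],[0.2255,-0.0015,-0.14],[0.2255,-0.0015,-0.17],[0.2255,-0.0015,-0.18],[0.2255,-0.0015,-0.18]], yaw=[0,0,0,0,0,0,0,0])

```text
clock: 4.32
eef_pos: [579.4, 86.5, 25.5]
eef_rot: [-3.141, 0.0, 1.592]
wrist_force: [0.3, -0.6, 0.1]
finger_gap: 42.3
finger_force: 0.0
```

play_rows(translation=[[0,0,0],[0,0,0],[0,0,0],[0,0,0],[0,0,0]], yaw=[0,0,0,0,0], hand=0, force=25)

```text
clock: 4.95
eef_pos: [579.3, 86.8, 25.8]
eef_rot: [3.141, -0.0, 1.592]
wrist_force: [-0.7, -0.4, 4.5]
finger_gap: 9.4
finger_force: 25.0
```

play_rows(translation=[[-0.01,0,0],[-0.03,-0.001,0],[-0.05,-0.001,0],[-0.07,-0.002,0],[-0.09,-0.002,0],[-0.11,-0.003,0],[-0.122,-0.003,0],[-0.127,-0.003,0],[-0.131,-0.003,0],[-0.131,-0.003,0]], yaw=[0,0,0,0,0,0,0,0,0,0])

```text
clock: 6.2
eef_pos: [452.5, 83.4, 26.1]
eef_rot: [3.13, 0.0, 1.592]
wrist_force: [35.0, -3.5, -24.3]
finger_gap: 9.3
finger_force: 25.0
```

play_rows(translation=[[0.004,0,0],[0.004,0,0],[0.004,0,0]], yaw=[0,0,0])

```text
clock: 6.58
eef_pos: [452.6, 83.4, 25.9]
eef_rot: [3.14, 0.0, 1.592]
wrist_force: [3.1, -5.1, 6.3]
finger_gap: 9.0
finger_force: 25.0
```

play_rows(translation=[[0,0,0],[0,0,0],[0,0,0.03],[0,0,0.08],[0,-0.05,0.12],[0,-0.11,0.15],[-0.03,-0.17,0.15],[-0.08,-0.2,0.15],[-0.1,-0.2,0.15]], yaw=[0,0,0,0,0,0,0,0,0], hand=0.45)

```text
clock: 7.7
eef_pos: [350.0, -117.5, 175.1]
eef_rot: [-3.141, -0.0, 1.589]
wrist_force: [0.8, -0.2, -0.0]
finger_gap: 42.2
finger_force: 0.0
```

Run:
```python
from h import *
c=snap('top','c.png',(135,85,375,290),3.3)
s=telemetry.read_state(); print(s['eef_pos'],s['eef_rot'],s['joints'],s['clock'])
```

```text
[ 348.80212348 -116.80126505  175.04947926] [-3.14034552e+00 -4.48514200e-04  1.58965688e+00] [-4.22698244e-01 -8.72581331e-02  2.02345454e+00 -1.36406242e-04
  1.20671543e+00 -4.41510416e-01] 7.75
```

View pics/c.png

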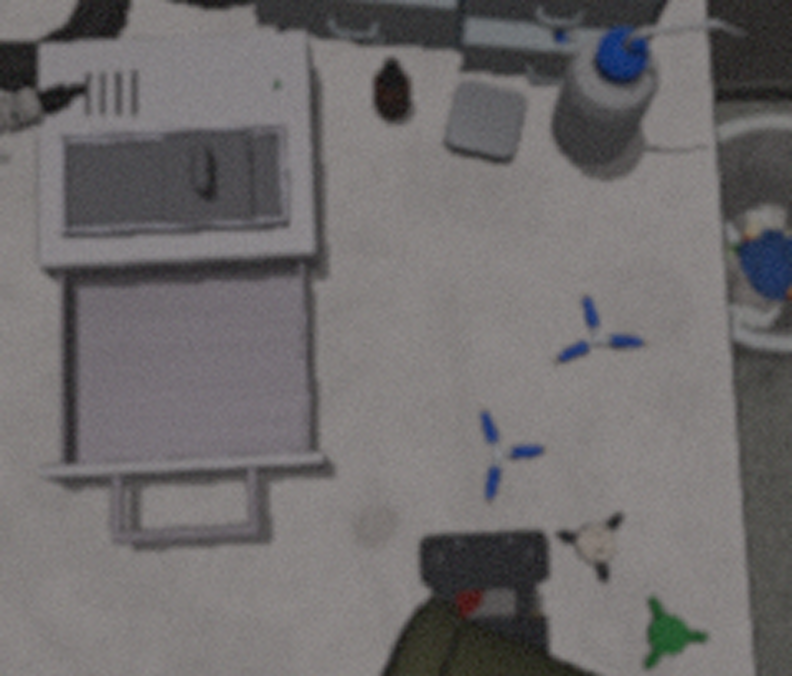

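The drawer is fully open (inside spans about (75,275) to (310,460) in the crop). The tees and the hub, at (597,543), haven't moved. I'll take the hub first.

play_rows(translation=[[0.03,-0.035,0],[0.06,-0.07,-0.02],[0.086,-0.105,-0.06],[0.086,-0.105,-0.11],[0.086,-0.105,-0.15],[0.086,-0.105,-0.172],[0.086,-0.105,-0.172]], yaw=[0.1,0.206,0.206,0.206,0.206,0.206,0.206], hand=0.8)

```text
clock: 8.62
eef_pos: [438.1, -220.6, 2.0]
eef_rot: [-3.14, -0.002, 1.798]
wrist_force: [-0.5, 0.6, 0.2]
finger_gap: 74.9
finger_force: 0.0
```

play_rows(translation=[[0,0,0],[0,0,0],[0,0,0],[0,0,0],[0,0,0]], yaw=[0,0,0,0,0], hand=0, force=20)

```text
clock: 9.25
eef_pos: [438.2, -221.3, 3.6]
eef_rot: [3.141, 0.0, 1.798]
wrist_force: [-0.3, 0.3, 2.2]
finger_gap: 40.5
finger_force: 20.0
```

play_rows(translation=[[0,0,0.04],[0,0,0.09],[0.015,0.03,0.13],[0.04,0.08,0.13],[0.065,0.13,0.13],[0.09,0.18,0.13],[0.115,0.23,0.13],[0.127,0.256,0.11],[0.127,0.256,0.06],[0.127,0.256,0.02],[0.127,0.256,0.012],[0.127,0.256,0.012]], yaw=[0,0,0,-0.05,-0.1,-0.15,-0.2,-0.2,-0.2,-0.2,-0.2,-0.2])

```text
clock: 10.75
eef_pos: [565.6, 34.7, 16.3]
eef_rot: [3.141, 0.0, 1.598]
wrist_force: [-0.3, -0.5, -0.0]
finger_gap: 41.0
finger_force: 20.0
```

play_rows(translation=[[0,0,0],[0,0,0],[0,0,0],[0,0,0.04],[0,0,0.09],[0,-0.03,0.13],[0,-0.08,0.14]], yaw=[0,0,0,0,0,0,0], hand=0.6)

```text
clock: 11.62
eef_pos: [566.1, -45.4, 158.7]
eef_rot: [3.137, 0.001, 1.6]
wrist_force: [0.1, 0.6, -0.9]
finger_gap: 57.0
finger_force: 0.0
```

```bash
cat > tees.py <<'E'
from h import *
from itertools import permutations
b=np.array([(-19,-3),(21,-20),(11,15)],float)
c=eyes.camera('top'); hsv=cv2.cvtColor(np.array(c['pixels']),cv2.COLOR_RGB2HSV)
m=cv2.inRange(hsv,(105,110,40),(130,255,255)); m[:150]=0;m[:,:150]=0;m[:,345:]=0
m=cv2.dilate(m,np.ones((3,3)))
n,l,s,ce=cv2.connectedComponentsWithStats(m)
pts=[at(c,*ce[i],5.5)[:2] for i in range(1,n) if s[i][4]>15]; print(np.round(pts,1).tolist())
from itertools import combinations
for k in combinations(range(len(pts)),3):
    q0=np.array(pts)[list(k)]
    if np.ptp(q0,0).max()>70: continue
    best=None
    for p in permutations(range(3)):
        q=q0[list(p)];A=b-b.mean(0);C=q-q.mean(0);th=np.arctan2((A[:,0]*C[:,1]-A[:,1]*C[:,0]).sum(),(A*C).sum())
        R=np.array([[np.cos(th),-np.sin(th)],[np.sin(th),np.cos(th)]]);r=np.linalg.norm(A@R.T-C)
        if best is None or r<best[0]: best=(r,q.mean(0)-R@b.mean(0),R)
    r,t,R=best;J=R@[4,-6]+t;print('res',r.round(1),'J',J.round(1))
    for x in b: y=R@x+t; print('  ',y.round(1),np.degrees(np.arctan2(*(y-J)[::-1])).round(1))
st=telemetry.read_state(); print(st['eef_pos'].round(1),st['eef_rot'].round(3),st['finger_gap'],st['clock'])
E
python3 tees.py
```

```text
[[619.8, -226.7], [596.3, -253.3], [589.5, -212.1], [531.1, -142.6], [511.7, -172.1], [487.6, -143.8]]
res 1.4 J [ 598.9 -232.2]
   [ 589.  -211.2] 115.3
   [ 596.3 -254.1] -96.8
   [ 620.3 -226.8] 14.3
res 0.6 J [ 509.  -149.6]
   [ 531.2 -142.7] 17.4
   [ 487.7 -144.1] 165.3
   [ 511.5 -171.6] -83.6
[565.8 -51.  158.7] [3.137e+00 2.000e-03 1.596e+00] 56.378827996108065 11.675
```

play_rows(translation=[[-0.02,-0.04,0],[-0.04,-0.085,-0.02],[-0.054,-0.126,-0.06],[-0.054,-0.126,-0.11],[-0.054,-0.126,-0.145],[-0.054,-0.126,-0.154],[-0.054,-0.126,-0.154]], yaw=[0.04,0.085,0.085,0.085,0.085,0.085,0.085], hand=0.42)

```text
clock: 12.55
eef_pos: [511.4, -171.3, 2.1]
eef_rot: [3.141, 0.0, 1.683]
wrist_force: [0.1, 0.9, 0.7]
finger_gap: 39.8
finger_force: 0.0
```

play_rows(translation=[[0,0,0],[0,0,0],[0,0,0],[0,0,0],[0,0,0]], yaw=[0,0,0,0,0], hand=0, force=25)

```text
clock: 13.18
eef_pos: [511.3, -171.3, 1.7]
eef_rot: [3.141, 0.0, 1.683]
wrist_force: [-0.3, -0.7, 3.6]
finger_gap: 9.8
finger_force: 25.0
```

play_rows(translation=[[0,0,0.04],[0,0,0.09],[0.01,0.03,0.13],[0.022,0.085,0.13],[0.034,0.14,0.13],[0.046,0.195,0.13],[0.058,0.245,0.13],[0.067,0.288,0.12],[0.067,0.288,0.07],[0.067,0.288,0.025],[0.067,0.288,0.012],[0.067,0.288,0.012]], yaw=[0,0,0,0,0,0,0,0,0,0,0,0])

```text
clock: 14.68
eef_pos: [578.3, 116.7, 13.7]
eef_rot: [-3.141, 0.0, 1.683]
wrist_force: [0.3, 0.3, 0.1]
finger_gap: 9.9
finger_force: 25.0
```

play_rows(translation=[[0,0,0],[0,0,0],[0,0,0.03],[0,0,0.08],[0,-0.03,0.13],[0,-0.08,0.14],[0,-0.14,0.14],[0,-0.14,0.14]], yaw=[0,0,0,0,0,0,0,0], hand=0.35)

```text
clock: 15.68
eef_pos: [578.1, -26.6, 154.4]
eef_rot: [3.14, 0.001, 1.678]
wrist_force: [-0.1, 0.7, 0.2]
finger_gap: 32.8
finger_force: 0.0
```

```bash
python3 tees.py
```

```text
[[619.8, -226.7], [602.0, 148.1], [596.3, -253.3], [589.3, -212.1], [557.8, 146.6]]
res 1.3 J [ 598.8 -232.2]
   [ 588.9 -211.3] 115.4
   [ 596.3 -254.1] -96.7
   [ 620.3 -226.7] 14.4
[578.1 -24.7 154.1] [3.141 0.    1.68 ] 32.87757136112666 15.725
```

play_rows(translation=[[0.005,-0.03,0],[0.01,-0.06,0],[0.015,-0.09,0],[0.02,-0.12,0],[0.03,-0.15,0],[0.036,-0.18,0],[0.041,-0.204,-0.02],[0.041,-0.204,-0.07],[0.041,-0.204,-0.12],[0.041,-0.204,-0.145],[0.041,-0.204,-0.152],[0.041,-0.204,-0.152]], yaw=[-0.18,-0.36,-0.54,-0.72,-0.9,-1.08,-1.26,-1.431,-1.431,-1.431,-1.431,-1.431], hand=0.38)

```text
clock: 17.23
eef_pos: [619.8, -226.5, 2.3]
eef_rot: [3.141, -0.001, 0.253]
wrist_force: [0.1, -0.1, 0.9]
finger_gap: 35.8
finger_force: 0.0
```

play_rows(translation=[[0,0,0],[0,0,0],[0,0,0],[0,0,0],[0,0,0]], yaw=[0,0,0,0,0], hand=0, force=25)

```text
clock: 17.85
eef_pos: [619.3, -227.4, 1.7]
eef_rot: [3.141, -0.0, 0.252]
wrist_force: [0.7, 0.9, 3.6]
finger_gap: 10.9
finger_force: 2.5
```

play_rows(translation=[[0,0,0],[0,0,0],[0,0,0],[0,0,0]], yaw=[0,0,0,0], hand=0, force=30)

```text
clock: 18.35
eef_pos: [619.3, -227.4, 1.7]
eef_rot: [3.141, -0.0, 0.252]
wrist_force: [1.2, 0.7, 5.1]
finger_gap: 9.9
finger_force: 30.0
```

play_rows(translation=[[0,0,0.04],[0,0,0.09],[0,0.03,0.13],[0,0.08,0.13],[0,0.13,0.13],[0.006,0.18,0.13],[0.012,0.235,0.13],[0.012,0.277,0.12],[0.012,0.277,0.07],[0.012,0.277,0.025],[0.012,0.277,0.012],[0.012,0.277,0.012]], yaw=[0,0,0,-0.05,-0.1,-0.15,-0.2,-0.25,-0.25,-0.25,-0.25,-0.25])

```text
clock: 19.85
eef_pos: [631.4, 49.6, 13.8]
eef_rot: [3.142, -0.0, 0.002]
wrist_force: [0.1, 0.1, -0.6]
finger_gap: 10.2
finger_force: 30.0
```

play_rows(translation=[[0,0,0],[0,0,0],[0,0,0.03],[0,0,0.08],[0,0,0.13],[-0.05,-0.04,0.14],[-0.1,-0.09,0.14],[-0.15,-0.14,0.14],[-0.2,-0.17,0.14],[-0.25,-0.18,0.14]], yaw=[0,0,0,0,0,0.18,0.36,0.54,0.72,0.9], hand=0.35)

```text
clock: 21.1
eef_pos: [383.7, -130.2, 153.8]
eef_rot: [3.141, -0.0, 0.907]
wrist_force: [0.7, -0.0, -0.4]
finger_gap: 32.7
finger_force: 0.0
```

Run:
```python
from h import *
c=snap('top','d.png',(135,85,375,290),3.3)
s=telemetry.read_state(); print(s['eef_pos'],s['eef_rot'],s['joints'],s['clock'])
```

```text
[ 377.98896706 -130.03206736  152.7328897 ] [-3.13892832e+00  1.57044044e-03  9.24008685e-01] [-4.22381181e-01  1.92090267e-02  1.97704821e+00 -1.02862605e-03
  1.14828262e+00  2.24831728e-01] 21.15
```

View pics/d.png

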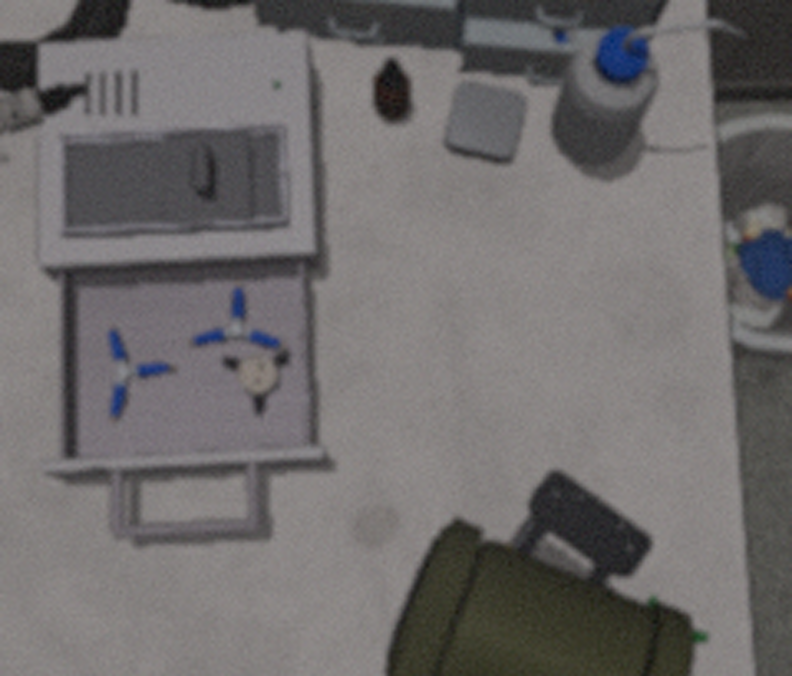

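All three are on the drawer floor (tees at (125,370) and (237,327), hub at (258,375)). Now I'll shut the drawer.

play_rows(translation=[[0.015,0.04,0],[0.03,0.09,0],[0.05,0.14,0],[0.073,0.19,0],[0.073,0.214,-0.03],[0.073,0.214,-0.07],[0.073,0.214,-0.11],[0.073,0.214,-0.129],[0.073,0.214,-0.129]], yaw=[0.17,0.34,0.51,0.69,0.693,0.693,0.693,0.693,0.693], hand=0.45)

```text
clock: 22.28
eef_pos: [457.7, 84.9, 23.9]
eef_rot: [-3.14, 0.0, 1.595]
wrist_force: [0.8, 0.0, 0.5]
finger_gap: 42.5
finger_force: 0.0
```

play_rows(translation=[[0,0,0],[0,0,0],[0,0,0],[0,0,0],[0,0,0]], yaw=[0,0,0,0,0], hand=0, force=25)

```text
clock: 22.9
eef_pos: [458.4, 85.0, 24.8]
eef_rot: [3.141, -0.0, 1.595]
wrist_force: [-1.9, -0.5, 5.8]
finger_gap: 9.1
finger_force: 25.0
```

play_rows(translation=[[0.007,0,0],[0.02,0,0],[0.035,0.001,0],[0.05,0.001,0],[0.065,0.001,0],[0.08,0.002,0],[0.095,0.002,0],[0.11,0.003,0],[0.123,0.003,0],[0.133,0.003,0],[0.14,0.003,0],[0.143,0.003,0]], yaw=[0,0,0,0,0,0,0,0,0,0,0,0])

```text
clock: 24.4
eef_pos: [601.7, 88.9, 24.8]
eef_rot: [3.141, -0.001, 1.595]
wrist_force: [-1.7, 5.1, 5.6]
finger_gap: 9.5
finger_force: 25.0
```

play_rows(translation=[[0.001,0,0],[0.002,0,0],[0.003,0,0],[0.004,0,0],[0.004,0,0]], yaw=[0,0,0,0,0])

```text
clock: 25.02
eef_pos: [602.5, 88.9, 24.7]
eef_rot: [-3.135, -0.001, 1.595]
wrist_force: [-24.7, 4.7, 20.5]
finger_gap: 9.1
finger_force: 25.0
```

play_rows(translation=[[-0.002,0,0],[-0.003,0,0],[-0.003,0,0]], yaw=[0,0,0])

```text
clock: 25.4
eef_pos: [602.4, 88.9, 24.9]
eef_rot: [3.141, -0.001, 1.595]
wrist_force: [-2.0, 5.9, 3.4]
finger_gap: 9.2
finger_force: 25.0
```

play_rows(translation=[[0,0,0],[0,0,0],[0,0,0.04],[0,0,0.09],[0,-0.01,0.14],[0,-0.02,0.16],[0,-0.027,0.16],[0,-0.027,0.16],[0,-0.027,0.16],[0,-0.027,0.16],[0,-0.027,0.16],[0,-0.027,0.16]], yaw=[0,0,0,0,-0.17,-0.35,-0.53,-0.71,-0.89,-1.07,-1.25,-1.43], hand=0.45)

```text
clock: 26.9
eef_pos: [602.2, 60.8, 184.2]
eef_rot: [3.142, 0.0, 0.159]
wrist_force: [0.8, 0.1, 0.4]
finger_gap: 42.1
finger_force: 0.0
```

Run:
```python
from h import *
c=eyes.camera('top'); s=eyes.camera('scene')
a=cv2.resize(np.array(c['pixels'])[95:195,140:240,::-1],None,fx=5.8,fy=5.8,interpolation=2)
b=cv2.resize(np.array(s['pixels'])[140:215,220:350,::-1],None,fx=4,fy=4,interpolation=2)
cv2.imwrite('pics/e.png',a); cv2.imwrite('pics/f.png',b)
s=telemetry.read_state(); print(s['eef_pos'],s['eef_rot'],s['joints'],s['clock'])
```

```text
[602.19715483  60.79310023 184.26260002] [3.14148526e+00 3.03727940e-04 1.62180576e-01] [ 4.01686027e-02  4.39980585e-01  1.38024855e+00 -1.48133588e-04
  1.32165192e+00  1.44882088e+00] 27.0
```

View pics/e.png

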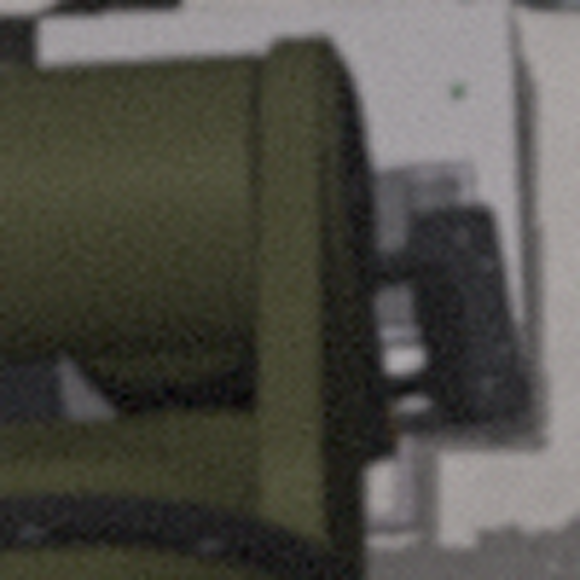

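View pics/f.png

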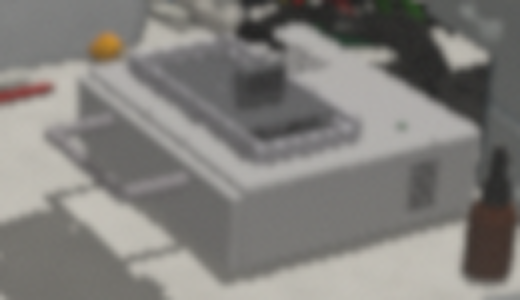

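Scene crop: the drawer is flush shut, the fin is at (258,80), and a dark strip right of the plate is at (290,130). The top view is blocked by the arm. I'll cross-check the fin position.

Run:
```python
from h import *
s=eyes.camera('scene'); g=lambda u,v,z: at(s,220+u/4,140+v/4,z).round(1)
print('fin top corners',g(234,65,100.5),g(286,68,100.5), 'front bottom', g(236,104,74.5), g(282,108,74.5))
print('rail near end', g(262,155,77), g(355,122,77),'strip',g(258,128,70),g(330,118,70))
print('predicted fin px', [(round((x-220)*4),round((y-140)*4)) for x,y in (px(s,(710,61,100.5)),px(s,(710,61,74.5)))])
```

```text
fin top corners [698.8  69.3 100.5] [726.2  50.9 100.5] front bottom [699.6  66.3  74.5] [723.1  48.2  74.5]
rail near end [673.7 -10.   77. ] [750.3   5.5  77. ] strip [698.9  37.   70. ] [748.1  30.1  70. ]
predicted fin px [(256, 67), (254, 104)]
```

play_rows(translation=[[0.04,0,0],[0.08,0,0],[0.108,0,-0.02],[0.108,0,-0.06],[0.108,0,-0.09],[0.108,0,-0.102],[0.108,0,-0.102]], yaw=[-0.07,-0.14,-0.14,-0.14,-0.14,-0.14,-0.14])

```text
clock: 27.92
eef_pos: [710.2, 60.9, 82.4]
eef_rot: [3.142, 0.0, 0.027]
wrist_force: [-0.6, -0.0, 0.3]
finger_gap: 42.3
finger_force: 0.0
```

play_rows(translation=[[0,0,0],[0,0,0],[0,0,0],[0,0,0],[0,0,0]], yaw=[0,0,0,0,0], hand=0, force=20)

```text
clock: 28.55
eef_pos: [710.5, 61.1, 83.1]
eef_rot: [-3.141, -0.001, 0.025]
wrist_force: [0.2, 0.9, 5.7]
finger_gap: 11.9
finger_force: 20.0
```

play_rows(translation=[[0,0.008,0],[0,0.018,0],[-0.001,0.028,0],[-0.001,0.038,0],[-0.001,0.048,0],[-0.001,0.055,0],[-0.001,0.058,0],[-0.001,0.06,0],[-0.001,0.06,0]], yaw=[0,0,0,0,0,0,0,0,0])

```text
clock: 29.68
eef_pos: [708.9, 121.2, 83.1]
eef_rot: [3.142, 0.001, 0.025]
wrist_force: [-5.4, -0.3, 8.8]
finger_gap: 11.4
finger_force: 20.0
```

play_rows(translation=[[0,0.001,0],[0,0.002,0],[0,0.003,0],[0,0.004,0],[0,0.004,0]], yaw=[0,0,0,0,0])

```text
clock: 30.3
eef_pos: [708.8, 125.0, 83.1]
eef_rot: [3.141, 0.001, 0.025]
wrist_force: [-6.7, -0.6, 8.5]
finger_gap: 11.7
finger_force: 20.0
```

play_rows(translation=[[0,0.002,0],[0,0.004,0],[0,0.006,0],[0,0.007,0],[0,0.007,0]], yaw=[0,0,0,0,0])

```text
clock: 30.92
eef_pos: [708.8, 127.4, 83.1]
eef_rot: [3.135, 0.003, 0.022]
wrist_force: [-10.5, -23.7, 13.2]
finger_gap: 11.7
finger_force: 20.0
```

play_rows(translation=[[0,-0.003,0],[0,-0.005,0],[0,-0.005,0]], yaw=[0,0,0])

```text
clock: 31.3
eef_pos: [708.8, 126.7, 83.1]
eef_rot: [3.141, 0.001, 0.025]
wrist_force: [-6.4, -1.6, 9.3]
finger_gap: 11.7
finger_force: 20.0
```

play_rows(translation=[[0,0,0],[0,0,0],[0,0,0.03],[0,0,0.07],[-0.03,-0.03,0.08],[-0.08,-0.08,0.08],[-0.12,-0.13,0.08],[-0.16,-0.18,0.08],[-0.2,-0.23,0.08],[-0.2,-0.23,0.08]], yaw=[0,0,0,0,0,0,0,0,0,0], hand=0.4)

```text
clock: 32.55
eef_pos: [507.6, -105.1, 162.7]
eef_rot: [3.141, -0.0, 0.022]
wrist_force: [-0.1, 0.7, 0.5]
finger_gap: 37.5
finger_force: 0.0
```

Run:
```python
from h import *
c=snap('top','g.png',(145,95,245,195),5.8)
st=telemetry.read_state(); print(st['eef_pos'].round(1),st['eef_rot'].round(3),st['clock'])
for p in((711,54,69),(709.5,122,87.5)): print([round(x,1) for x in np.array(np.subtract(px(c,p),(145,95)))*5.8])
```

```text
[ 508.  -104.9  162.7] [ 3.141 -0.     0.022] 32.6
[np.float64(335.1), np.float64(266.7)]
[np.float64(167.2), np.float64(260.3)]
```

View pics/g.png

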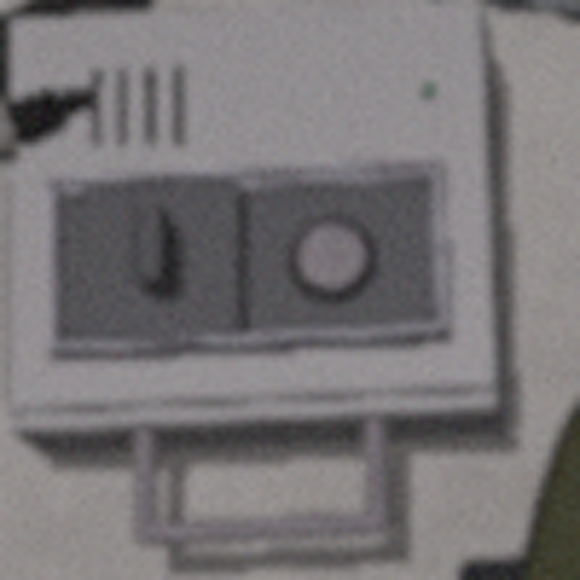

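The button is at (332,257) in the crop, about (714.5, 55). The cover is fully aside and the drawer is shut.

play_rows(translation=[[0.05,0.035,0],[0.1,0.075,0],[0.15,0.115,0],[0.2,0.155,0],[0.206,0.16,-0.04],[0.206,0.16,-0.075],[0.206,0.16,-0.085],[0.206,0.16,-0.085]], yaw=[0,0,0,0,0,0,0,0], hand=0)

```text
clock: 33.6
eef_pos: [715.4, 57.6, 77.7]
eef_rot: [-3.141, 0.0, 0.025]
wrist_force: [0.3, -0.6, 0.0]
finger_gap: 0.6
finger_force: 0.0
```

play_rows(translation=[[0,0,-0.005],[0,0,-0.01],[0,0,-0.0145],[0,0,-0.0145],[0,0,-0.0145],[0,0,-0.0145]], yaw=[0,0,0,0,0,0])

```text
clock: 34.35
eef_pos: [715.7, 56.9, 64.1]
eef_rot: [-3.142, -0.002, 0.025]
wrist_force: [-1.1, -0.2, 5.8]
finger_gap: 0.4
finger_force: 3.2
```

play_rows(translation=[[0,0,-0.001],[0,0,-0.0015],[0,0,-0.0015],[0,0,-0.0015]], yaw=[0,0,0,0])

```text
clock: 34.85
eef_pos: [715.8, 57.0, 63.8]
eef_rot: [3.142, -0.002, 0.025]
wrist_force: [-6.2, 0.6, 15.0]
finger_gap: 0.6
finger_force: 7.3
```

play_rows(translation=[[0,0,0.01],[0,0,0.04],[0,0,0.075],[-0.005,0.03,0.075],[-0.007,0.07,0.075],[-0.007,0.07,0.075]], yaw=[0,0,0,0,0,0])

```text
clock: 35.6
eef_pos: [707.8, 129.5, 136.4]
eef_rot: [-3.141, 0.0, 0.028]
wrist_force: [-0.2, -0.2, -0.1]
finger_gap: 0.3
finger_force: 0.0
```

play_rows(translation=[[0,0,0],[0,0,0],[0,0,0],[0,0,-0.03],[0,0,-0.05],[0,0,-0.054],[0,0,-0.054]], yaw=[0,0,0,0,0,0,0], hand=0.45)

```text
clock: 36.48
eef_pos: [708.5, 126.9, 82.9]
eef_rot: [-3.142, -0.0, 0.025]
wrist_force: [-0.3, -0.3, 0.3]
finger_gap: 42.2
finger_force: 0.0
```

play_rows(translation=[[0,0,0],[0,0,0],[0,0,0],[0,0,0],[0,0,0]], yaw=[0,0,0,0,0], hand=0, force=20)

```text
clock: 37.1
eef_pos: [708.3, 127.0, 82.7]
eef_rot: [3.142, -0.0, 0.025]
wrist_force: [-1.3, -0.1, 2.0]
finger_gap: 11.5
finger_force: 20.0
```

play_rows(translation=[[0,-0.008,0],[0,-0.018,0],[0.001,-0.028,0],[0.001,-0.038,0],[0.001,-0.048,0],[0.001,-0.056,0],[0.002,-0.062,0],[0.002,-0.065,0],[0.002,-0.067,0],[0.002,-0.067,0]], yaw=[0,0,0,0,0,0,0,0,0,0])

```text
clock: 38.35
eef_pos: [710.2, 59.4, 82.7]
eef_rot: [3.141, 0.0, 0.025]
wrist_force: [0.8, -0.1, 5.8]
finger_gap: 12.1
finger_force: 20.0
```

play_rows(translation=[[0,-0.001,0],[0,-0.002,0],[0,-0.004,0],[0,-0.006,0],[0,-0.006,0]], yaw=[0,0,0,0,0])

```text
clock: 38.98
eef_pos: [710.3, 55.0, 82.7]
eef_rot: [-3.14, -0.0, 0.025]
wrist_force: [1.9, 7.6, 4.1]
finger_gap: 11.8
finger_force: 20.0
```

play_rows(translation=[[0,-0.001,0],[0,-0.001,0],[0,0.001,0],[0,0.001,0]], yaw=[0,0,0,0])

```text
clock: 39.48
eef_pos: [710.3, 55.0, 82.7]
eef_rot: [-3.142, -0.0, 0.025]
wrist_force: [0.7, 2.8, 5.5]
finger_gap: 12.0
finger_force: 20.0
```

play_rows(translation=[[0,0,0],[0,0,0],[0,0,0],[0,0,0.03],[0,0,0.07],[-0.03,-0.02,0.08],[-0.08,-0.06,0.08],[-0.12,-0.1,0.08],[-0.16,-0.14,0.08],[-0.2,-0.16,0.08],[-0.2,-0.16,0.08],[-0.2,-0.16,0.08]], yaw=[0,0,0,0,0,0,0,0,0,0,0,0], hand=0.4)

```text
clock: 40.98
eef_pos: [510.7, -105.0, 162.7]
eef_rot: [3.141, -0.001, 0.025]
wrist_force: [0.5, 0.1, -0.1]
finger_gap: 37.6
finger_force: 0.0
```

Run:
```python
from h import *
c=snap('top','h.png',(145,95,375,290),3.3)
```

```text
(no output)
```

View pics/h.png

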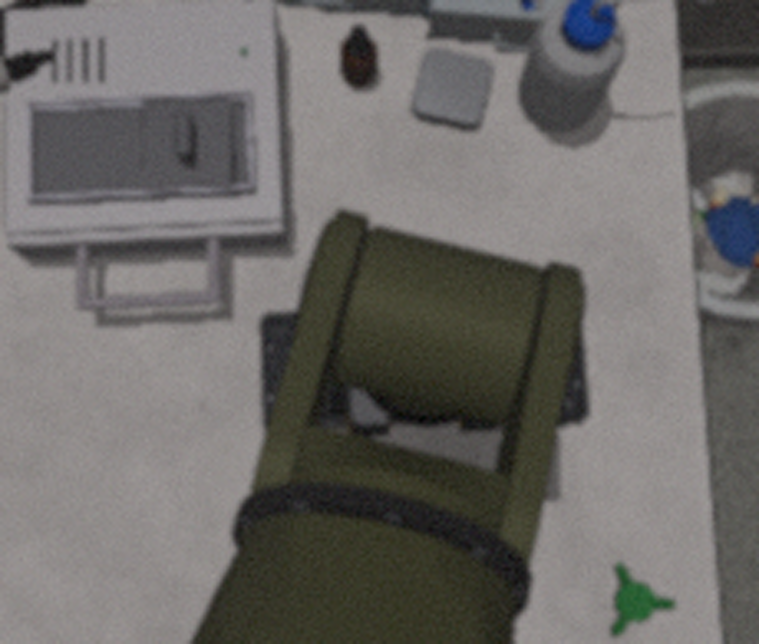

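The drawer is shut, the cover is home (fin at (187,140)), the silver box hasn't moved, and the arm is clear. I'm handing it in.

```bash
python3 -c "
from cell import manip
print(manip.sign_off())"
```

```text
the job is handed in; nothing more can be done
None
```

I handed the job in with the hub and both tees shut in the drawer, the start button pressed and released, and the dust cover slid back home over it; the silver box wasn't moved, and the hand-in returned no score.

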